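# Find the hidden notch of a bending jig with a spring probe

## Task

Take the spring probe out of its wooden holder, lower its pin into the wide end of the slot in the white bending jig until the pin presses on the floor of the channel, and drag it along the slot, lightly pressed, until the pin drops into the notch hidden below. Stop there without forcing it, and leave the probe standing upright with its collar sitting flush on the jig. Be gentle with the jig, and leave the other things on the mat where they are.

Things in the scene. Friction and masses are not known exactly. Their poses are not given: they have to be found in the camera images.
- jig: White plastic bending jig fixed to the bench, 68 mm wide (its x), 208 mm long (its y), top face 45 mm above its underside; four bolt heads near the top's corners stand 4 mm up. Origin: centre of its underside; z up. On the centre line of its top a slot runs along y, from y = -52 to +33 mm, 11 mm wide, then opens into a 20 x 20 mm square wide end centred at y = +43 mm.
- wide_end (a point): Middle of the slot's square wide end, level with the jig's top face; where the probe is put in. Axes as the jig's.
- slot_end (a point): The slot's narrow closed end, on its centre line, level with the jig's top face. Under the slot a channel has a level floor 30 mm below the top. A square-edged notch across that floor, 10 mm long (along jig y) and 7 mm deep, lies anywhere under the narrow slot, its middle between y = -35 and +12 mm of the jig, different every time: not told, hardly seen, only felt.
- holder: Wooden block fixed to the bench, 56 x 56 mm, 46 mm high, with a 15 mm upright hole in its middle in which the probe stands. Origin: centre of its underside.
- probe: Spring probe, about 0.1 kg, standing upright in the holder. Origin: centre of the underside of its round steel collar (32 mm across, 8 mm high); z up. Above the collar a square black grip, 16 x 16 mm, sides along its x and y, from z = 8 to 50 mm, with a 3 mm cap on top. Below the collar a steel pin, 7 mm across, flat-ended, reaches down to z = -35 mm when sprung out.
- probe_grip (a point): Middle of the probe's grip, 29 mm above its origin. The pin can be pushed up to 8 mm into the collar: 1.5 N to start it, then 0.6 N per mm, more than the probe weighs. So on the plain channel floor the collar of a probe let go stands 5 mm clear of the jig's top; it is flush only while pushed (about 4.5 N) or with the pin in the notch, where the pin hangs free.
- bracket: Small bent steel U bracket, 36 x 14 x 30 mm, loose bystander. Origin: centre of its underside.
- strip: L-shaped steel strip, 150 mm long, 4 mm thick, lying flat, loose bystander. Origin: under the middle of its long leg.
- lever_part: White moulded plastic lever part, about 120 mm long, 16 mm thick, lying flat, loose bystander. Origin: under the middle of its body.
- jar: Small clear jar, 44 mm across, 50 mm high, loose bystander. Origin: centre of its underside.

How it is judged:
By the outcome, as a careful person would: the job done as asked, in the order asked, and still so for the second after the job is handed in, with the robot touching nothing.
It also fails if it takes over 67 s, if anything falls off the work surface, if the arm or the gripper's body presses on something with over 40 N, if the wrist force passes 120 N, or if a joint passes its speed limit or range.

## Robot

A 6-joint arm with a two-finger parallel gripper is mounted at the origin on the work surface. World frame = base frame: x ahead of the robot, y to its left, z up, the work surface at z = 0. Lengths are in mm, angles in rad, forces in N, time in s.
With the tool pointing down it reaches from about 300 to 775 mm from the base axis. Payload 14.6 kg.
Tool frame: the origin (TCP) lies at the very end of the fingers, on their centre line; the grasp point (between the pads) lies 19 mm behind it; z points along the fingers, y is the line along which they close (so a half turn about z gives the same grasp; the last joint's range is limited). The gripper opens to 94 mm and grips with 3 to 60 N. Pads are 16 mm wide; open, the fingers measure 119 mm over their backs; the gripper's body (75 mm by 177 mm) begins 78 mm behind the grasp point.
Start: joints at [-1.254, 0.3, 1.521, -0, 1.321, -0.067], TCP at [205.938, -509.979, 205.446] pointing down, gripper open.
Joint ranges: [-3.03, 3.03], [-0.79, 2.21], [0.23, 2.52], [-1.04, 4.18], [0, 3.07], [-2.55, 2.55]. Speed limits (rad/s): [2.22, 2.22, 2.57, 3.14, 3.14, 3.14].

## Interface

Orientations are given as [roll, pitch, yaw] about the fixed x, y, z axes, in that order (R = Rz(yaw) Ry(pitch) Rx(roll)).
In Python, from cell import manip gives the robot as it stands.
- The arm moves only by the tool servo_tool, never from a script. Its argument "motion" is a list that holds one entry, the list of rows, each a list of 7 numbers: the shift along the world's x, y, z as a fraction of full scale, then the turn, a rotation vector about the world's x, y, z as a fraction of full scale, then the closure, from 0 (fully open) to 1 (shut). In form: [[[x, y, z, rx, ry, rz, gripper], ...]]. A call has 1 to 10 rows; each row is the pose to reach, as a shift and turn from the pose commanded when the call began, turning the shorter way round; what a row does not reach only later rows make up. Full scale, the value 1, is 0.5 m for a shift and pi rad for a turn. A row lasts 1/10 s, in which the tool goes at most 50 mm and 8.59 degrees, less where a joint would pass 70% of its speed; a pose out of reach is approached as far as the arm can. A call with a number of a shift or a turn outside -1 to 1 is refused whole. A call with a gripper value outside its range is refused whole. The fingers move at their own pace and stop on an object; "newtons" is the grip in N (left out, the last holds). Time passes only in rows, so rows that repeat a pose let the fingers close. It gives the time, the measured TCP pose, the force, the opening and the grip force at its end, in the units of the state.
- manip.read_state(): the state, without advancing time (a new reading comes with each control period).
- manip.camera(name): name is "side" or "top"; returns a dict with "frame" (384x512x3 uint8, red, green, blue), "range_z" (384x512 float32, mm along the optical axis (not along the pixel's ray), 0 where there is no reading), "vfov" (degrees; the focal length in pixels is half the picture's height over the tangent of half this angle, whatever the lens; pixels are square), "cx", "cy" (the principal point, pixels), "cam_to_world" (4x4, takes a point from camera to world coordinates). Camera axes: x right, y down, z forward; pixel columns grow to the right and rows downward; lengths in mm; the calibration is good to about 2 mm. A picture is of the moment at which its call begins.
- manip.sign_off(): hands the job in; it is judged then, once.
The state is a dict: "clock": time; "joints": joint angles; "qd": joint speeds; "effort": joint torques, N m; "eef_pos": TCP position; "eef_rot": TCP orientation; "wrist_force": force on the tool from outside, world axes, zero at the start; "moment": the same for the moment, N m; "finger_gap": finger opening in mm; "finger_force": force on a finger pad.
Only numpy, scipy, OpenCV 4.12 (cv2) and the standard library are available. Lean on these libraries where they do the work, as an engineer would, in place of code of your own. Each camera call takes 0.05 s, during which the arm holds its last target. There are 200 camera calls.

## Working session

There is one attempt and no reset: what is moved stays moved. The work goes in short steps, Python scripts to look and compute and a tool call to move; the robot and the scene stay as the last step left them, time stands still between calls to the robot, and variables do not carry over. Pictures are saved under pics/ and viewed, at most 10 in all, crops included, and the job is handed in when it is done.

Besides the shell and the picture viewer there is one more tool, called after "Emit:" by a JSON object that holds its "fn" and its "kwargs", one argument or row to a line. servo_tool: Moves the arm, as the interface text tells. Its arguments: {"type":"object","properties":{"motion":{"type":"array"},"newtons":{"type":"number"}},"required":["motion"]}

```bash
mkdir -p pics; ls; cat > h.py <<'E'
import numpy as np, cv2
from cell import manip
def grab(n):
    c=manip.camera(n); f=192/np.tan(np.radians(c["vfov"])/2)
    v,u=np.mgrid[0:384,0:512]; z=c["range_z"]
    P=np.stack([(u-c["cx"])/f*z,(v-c["cy"])/f*z,z,np.ones_like(z)],-1)@np.array(c["cam_to_world"]).T
    return c["frame"],P[...,:3],z,c,f
def ray(c,f,u,v,h):
    T=np.array(c["cam_to_world"]); d=T[:3,:3]@[(u-c["cx"])/f,(v-c["cy"])/f,1]
    return T[:3,3]+d*(h-T[2,3])/d[2]
E
python3 - <<'E'
from h import *
for n in("top","side"):
    im,P,z,c,f=grab(n); cv2.imwrite(f"pics/{n}0.png",cv2.cvtColor(im,cv2.COLOR_RGB2BGR)); np.savez(n+"0.npz",im=im,P=P,z=z)
    print(n,f,np.round(c["cam_to_world"],3).tolist(),(z>0).mean())
print(manip.read_state())
E
```

```text
pics
top 430.54942260883956 [[0.029, -0.998, 0.059, 513.914], [-1.0, -0.028, 0.013, -14.124], [-0.012, -0.059, -0.998, 968.727], [0.0, 0.0, 0.0, 1.0]] 0.9960072835286459
side 363.2521850047487 [[-0.897, -0.253, 0.362, 324.676], [-0.441, 0.476, -0.761, 479.098], [0.02, -0.842, -0.539, 446.2], [0.0, 0.0, 0.0, 1.0]] 0.996002197265625
{'clock': 0.1, 'joints': array([-1.25357740e+00,  3.00448367e-01,  1.52152799e+00,  7.79172855e-06,
        1.32074080e+00, -6.65608916e-02]), 'qd': array([ 0.00026779, -0.00024932, -0.00013881, -0.00119514,  0.00089354,
       -0.00018063]), 'effort': array([-3.27721118e-04, -5.32646656e+01, -3.53288162e+01,  7.09033920e-02,
        2.34648568e-02, -4.01061038e-05]), 'eef_pos': array([ 205.87594167, -509.74372958,  204.92127175]), 'eef_rot': array([-3.14047115e+00, -8.23228885e-05,  3.83777838e-01]), 'wrist_force': array([ 0.007367  , -0.35019748, -0.45197471]), 'moment': array([ 0.00619595, -0.00834345, -0.0095124 ]), 'finger_force': 0.0, 'finger_gap': 94.02354416375739}
```

View pics/top0.png

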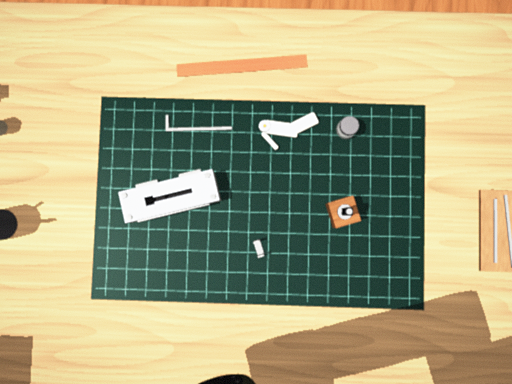

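View pics/side0.png

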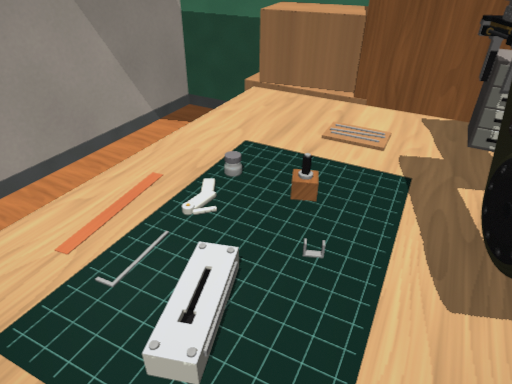

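The top view shows the jig at about (170,196), its wide end at (150,200) on the left. The probe stands in the holder at (346,211). The side view shows the same layout, with the wide end nearest that camera.

```bash
cat > m.py <<'E'
from h import *
for n in("top","side"):
    d=np.load(n+"0.npz"); P=d["P"]; im=d["im"].astype(int); g=im.max(-1)
    X,Y,Z=P[...,0],P[...,1],P[...,2]
    def rect(m,t):
        p=P[m][:,:2].astype(np.float32)
        (c,s,a)=cv2.minAreaRect(p); print(n,t,m.sum(),"c",np.round(c,1),"s",np.round(s,1),"a",round(a,1),"z",np.round(np.percentile(Z[m],[5,50,95]),1))
        return p
    reg=(Y>80)&(Y<350)&(X>380)&(X<620)
    jig=reg&(abs(Z-45)<4)&(g>150)
    k=cv2.morphologyEx(jig.astype(np.uint8),cv2.MORPH_OPEN,np.ones((3,3)))>0
    p=rect(k,"jig")
    inn=cv2.morphologyEx(jig.astype(np.uint8),cv2.MORPH_CLOSE,np.ones((15,15)))>0
    inn=cv2.erode(inn.astype(np.uint8),np.ones((5,5)))>0
    slot=inn&(g<90)
    v,u=np.nonzero(slot)
    # slot pixels -> plane z=45 
    c=manip.camera(n); f=192/np.tan(np.radians(c["vfov"])/2)
    s=np.array([ray(c,f,a,b,45)[:2] for a,b in zip(u,v)])
    r=cv2.minAreaRect(s.astype(np.float32)); print(n,"slot",len(s),r, s.mean(0))
    np.save(n+"slot.npy",s)
    reg=(Y>-250)&(Y<-120)&(X>380)&(X<560)
    hm=reg&(im[...,0]>im[...,2]+40)&(abs(Z-46)<3); rect(hm,"holder")
    gm=reg&(Z>60); rect(gm,"grip"); 
    cap=reg&(Z>92); 
    if cap.any(): rect(cap,"cap"); print(np.median(im[cap],0))
    col=reg&(abs(Z-54)<3)&(im[...,0]<im[...,2]+25)
    if col.sum()>3: rect(col,"collar")
E
python3 m.py
python3 - <<'E'
import cv2
a=cv2.imread("pics/top0.png"); b=cv2.imread("pics/side0.png")
k=dict(interpolation=cv2.INTER_NEAREST)
t=[cv2.resize(x,(400,300),**k) for x in (a[160:235,110:210],a[174:249,296:396],b[240:375,140:320],b[145:205,265:345])]
cv2.imwrite("pics/z.png",cv2.vconcat([cv2.hconcat(t[:2]),cv2.hconcat(t[2:])]))
E
```

```text
top jig 2599 c [553.4 194.5] s [ 68.4 208.2] a 15.3 z [42.1 44.7 47.4]
top slot 172 ((555.4915771484375, 196.16864013671875), (15.340155601501465, 99.8675308227539), 18.362049102783203) [551.44659346 202.84677945]
top holder 463 c [ 530.2 -183.5] s [55.8 56.1] a 18.5 z [43.6 46.  48.2]
top grip 88 c [ 530.  -183.1] s [14.8 15.6] a 1.2 z [ 65.4  95.3 100. ]
top cap 63 c [ 529.8 -183.4] s [14.2 15.1] a 1.5 z [ 93.   96.6 100.8]
[154. 154. 150.]
top collar 79 c [ 530.2 -181.7] s [27.5 25.4] a 1.7 z [52.  54.3 56.2]
side jig 5070 c [554.1 195.3] s [ 68.6 209.7] a 15.4 z [44.1 45.3 46.6]
side slot 407 ((551.5657348632812, 197.84332275390625), (17.052114486694336, 97.9856948852539), 13.258872032165527) [550.72281393 207.44627567]
side holder 238 c [ 530.9 -182.4] s [55.2 57.7] a 18.2 z [44.3 46.5 47.7]
side grip 163 c [ 529.4 -179.7] s [19.7 14.7] a 23.5 z [61.9 82.6 99.4]
side cap 45 c [ 530.7 -181.7] s [17.5 14.8] a 88.6 z [ 92.6  96.4 100. ]
[58. 57. 56.]
side collar 59 c [ 530.  -177.8] s [28.4 22.5] a 9.2 z [51.6 54.2 56.3]
```

View pics/z.png

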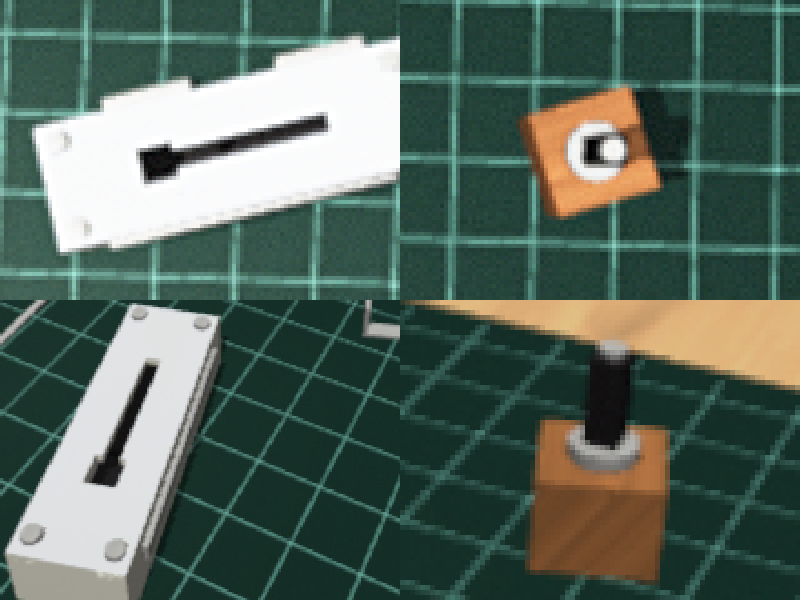

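The crops show the slot clearly and the grip facing the side camera. I take the jig centre as (553.7,195) with yaw about 15.3°, and still need the grip yaw.

```bash
python3 - <<'E'
from h import *
d=np.load("side0.npz"); P=d["P"]; im=d["im"].astype(int); g=im.max(-1)
X,Y,Z=P[...,0],P[...,1],P[...,2]
reg=(Y>-215)&(Y<-150)&(X>500)&(X<560)&(Z>58)&(Z<92)
m=reg&(g<70); v,u=np.nonzero(m)
f=363.25
for r in range(v.min(),v.max()+1):
    k=m[r]; 
    # subpixel width via darkness vs background
    print(r,k.sum(),np.round(np.median(d["z"][r][k])*k.sum()/f,1),g[r,u.min()-3:u.max()+4].tolist())
p=P[m]; p=p[:, :2]-p[:,:2].mean(0)
w,V=np.linalg.eigh(np.cov(p.T)); print(len(p),np.sqrt(w),np.degrees(np.arctan2(V[1],V[0])), P[m].mean(0))
d=np.load("top0.npz"); z=d["z"];im=d["im"]; print(im[203:220,336:358].max(-1)); print(d["P"][203:220,336:358,2].round().astype(int))
E
```

```text
158 3 6.3 [65, 71, 83, 72, 18, 17, 18, 19, 24, 25, 21, 16, 57, 79, 58, 46]
159 7 14.8 [53, 56, 62, 52, 18, 17, 19, 17, 18, 18, 13, 12, 39, 55, 46, 47]
160 9 19.0 [47, 46, 47, 37, 19, 18, 16, 18, 18, 19, 17, 13, 44, 59, 46, 47]
161 9 19.0 [47, 47, 44, 33, 18, 17, 18, 17, 20, 19, 18, 10, 49, 72, 77, 82]
162 9 19.0 [46, 46, 43, 32, 17, 18, 17, 18, 17, 18, 18, 16, 38, 55, 60, 62]
163 9 19.1 [46, 46, 43, 30, 17, 18, 18, 17, 19, 18, 18, 15, 34, 46, 46, 47]
164 9 19.1 [46, 46, 41, 28, 19, 17, 18, 16, 18, 17, 17, 16, 32, 46, 46, 46]
165 9 19.1 [47, 47, 41, 24, 18, 17, 15, 20, 18, 18, 15, 18, 36, 46, 46, 46]
166 9 19.2 [74, 60, 38, 21, 19, 17, 18, 18, 19, 19, 16, 24, 40, 47, 45, 46]
167 9 19.2 [61, 66, 60, 37, 16, 18, 17, 17, 17, 18, 16, 25, 42, 46, 47, 47]
168 9 19.2 [49, 53, 48, 26, 17, 17, 17, 18, 18, 16, 14, 24, 41, 47, 46, 47]
169 9 19.3 [134, 111, 86, 18, 18, 16, 19, 17, 17, 16, 12, 59, 82, 60, 47, 47]
170 8 17.1 [166, 163, 132, 17, 17, 16, 17, 17, 18, 17, 11, 101, 144, 131, 131, 122]
171 8 17.2 [172, 176, 140, 18, 16, 18, 16, 16, 18, 18, 31, 121, 173, 169, 171, 170]
172 5 10.7 [176, 16
[... 2714 characters left out ...]
8  97 100  97  98  97  97  47
   45  46  47  45]
 [ 46  48  55  53  53  53  67  75  88  98  93  98  99  97  99  99  97  49
   48  47  45  45]
 [ 43  46  55  55  54  56  65  78  90  94  96  99  97  97  95  96  95  48
   44  45  45  46]
 [ 47  49  48  54  54  56  63  72  81  92  93  94  91  95  97  97  96  46
   44  46  46  46]
 [ 44  47  45  52  56  56  52  52  55  56  53  55  53  56  54  43  44  47
   46  47  48  49]
 [ 44  47  45  42  51  58  54  52  52  55  53  54  54  58  47  42  44  47
   48  48  46  45]
 [ 45  47  45  47  48  50  53  54  57  54  55  54  53  46  48  45  44  46
   46  46  44  46]
 [ 46  44  45  45  45  48  42  46  48  49  45  46  48  44  47  47  46  48
   48  49  45  45]]
```

Emit:
{"fn": "servo_tool", "kwargs": {
  "motion": [
    [[0.02,0.02,0,0,0,0,0.4],[0.08,0.08,-0.01,0,0,-0.03,0.4],[0.15,0.15,-0.04,0,0,-0.06,0.4],[0.22,0.22,-0.07,0,0,-0.08,0.4],[0.29,0.29,-0.1,0,0,-0.106,0.4],[0.36,0.36,-0.12,0,0,-0.106,0.4],[0.43,0.43,-0.14,0,0,-0.106,0.4],[0.5,0.5,-0.14,0,0,-0.106,0.4],[0.57,0.57,-0.14,0,0,-0.106,0.4],[0.62,0.62,-0.14,0,0,-0.106,0.4]]
  ]
}}

```text
clock: 1.2
eef_pos: [517.4, -196.8, 135.4]
eef_rot: [-3.141, -0.0, 0.052]
wrist_force: [0.7, -0.6, 0.5]
finger_gap: 56.0
finger_force: 0.0
```

Emit:
{"fn": "servo_tool", "kwargs": {
  "motion": [
    [[0.02,0.02,0,0,0,0,0.4],[0.0284,0.0332,0,0,0,0,0.4],[0.0284,0.0332,0,0,0,0,0.4],[0.0284,0.0332,0,0,0,0,0.4]]
  ]
}}

```text
clock: 1.6
eef_pos: [529.4, -184.2, 135.5]
eef_rot: [3.142, 0.0, 0.05]
wrist_force: [0.1, 0.5, -0.8]
finger_gap: 56.7
finger_force: 0.0
```

Emit:
{"fn": "servo_tool", "kwargs": {
  "motion": [
    [[0.001,0.001,-0.03,0,0,0,0.4],[0.001,0.001,-0.08,0,0,0,0.4],[0.001,0.001,-0.12,0,0,0,0.4],[0.001,0.001,-0.145,0,0,0,0.4],[0.001,0.001,-0.153,0,0,0,0.4],[0.001,0.001,-0.153,0,0,0,0.4]]
  ]
}}

```text
clock: 2.2
eef_pos: [530.5, -183.3, 59.1]
eef_rot: [-3.142, 0.0, 0.05]
wrist_force: [0.2, 0.4, 0.7]
finger_gap: 56.6
finger_force: 0.0
```

Emit:
{"fn": "servo_tool", "kwargs": {
  "motion": [
    [[0,0,0,0,0,0,0.6],[0,0,0,0,0,0,0.7],[0,0,0,0,0,0,0.75],[0,0,0,0,0,0,0.8],[0,0,0,0,0,0,0.85],[0,0,0,0,0,0,0.9],[0,0,0,0,0,0,1],[0,0,0,0,0,0,1]]
  ],
  "newtons": 25
}}

```text
clock: 3.0
eef_pos: [530.7, -182.9, 59.1]
eef_rot: [3.142, -0.0, 0.051]
wrist_force: [-0.4, 0.2, 2.6]
finger_gap: 15.9
finger_force: 25.0
```

```bash
python3 - <<'E'
from h import *
im,P,z,c,f=grab("side"); a=cv2.cvtColor(im,cv2.COLOR_RGB2BGR)[90:210,225:385]
cv2.imwrite("pics/g1.png",cv2.resize(a,(800,600),interpolation=cv2.INTER_CUBIC)); s=manip.read_state(); print(s["eef_pos"],s["eef_rot"],s["wrist_force"],s["finger_gap"])
E
```

```text
[ 530.69108004 -182.85674974   59.0555107 ] [ 3.14159239e+00 -1.22363803e-04  5.08079175e-02] [-0.70501825  1.11164666  0.7214563 ] 16.08551251821476
```

View pics/g1.png

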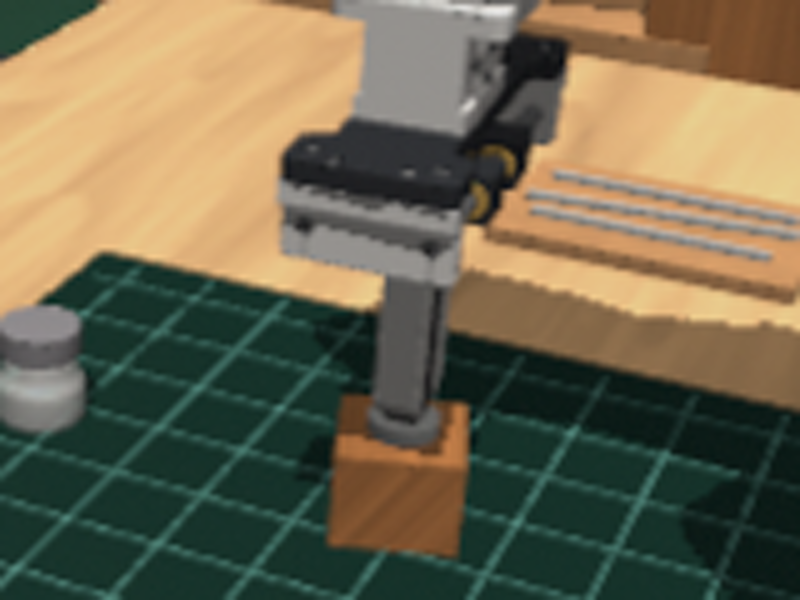

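The grip measures 16 mm, so the probe is held squarely. Next I lift it and carry it over the wide end.

Emit:
{"fn": "servo_tool", "kwargs": {
  "motion": [
    [[0,0,0.02,0,0,0,1],[0,0,0.06,0,0,0,1],[0,0,0.1,0,0,0,1],[0,0,0.12,0,0,0,1],[0.001,0.03,0.12,0,0,0,1],[0.003,0.1,0.12,0,0,0,1],[0.006,0.18,0.12,0,0,0,1],[0.008,0.26,0.12,0,0,0,1],[0.01,0.34,0.12,0,0,0,1],[0.012,0.42,0.12,0,0,0,1]]
  ]
}}

```text
clock: 4.05
eef_pos: [535.7, 29.6, 118.0]
eef_rot: [-3.141, 0.001, 0.051]
wrist_force: [0.9, 0.7, -0.0]
finger_gap: 16.0
finger_force: 25.0
```

Emit:
{"fn": "servo_tool", "kwargs": {
  "motion": [
    [[0.002,0.08,0,0,0,0,1],[0.004,0.16,0,0,0,0,1],[0.006,0.24,0,0,0,0,1],[0.008,0.32,0,0,0,0,1],[0.01,0.38,0,0,0,0,1],[0.012,0.41,0,0,0,0,1],[0.012,0.419,0,0,0,0,1],[0.012,0.419,0,0,0,0,1],[0.012,0.419,0,0,0,0,1],[0.012,0.419,0,0,0,0,1]]
  ]
}}

```text
clock: 5.05
eef_pos: [542.8, 235.5, 119.0]
eef_rot: [3.141, 0.0, 0.049]
wrist_force: [0.0, 0.5, -1.1]
finger_gap: 16.1
finger_force: 25.0
```

```bash
python3 - <<'E'
from h import *
s=manip.read_state(); print(s["eef_pos"],s["eef_rot"],s["wrist_force"],s["finger_gap"])
im,P,z,c,f=grab("side"); a=cv2.cvtColor(im,cv2.COLOR_RGB2BGR)
# predicted pin bottom & wide end / slot pixels
Ti=np.linalg.inv(np.array(c["cam_to_world"]))
def px(p):
    q=Ti@[*p,1]; return q[:2]/q[2]*f+[c["cx"],c["cy"]]
e=s["eef_pos"]
print("pinend",px(e-[0,0,48]),"col",px(e-[0,0,13]),"wide",px((542,236,45)),"proj below",px((e[0],e[1],45)))
cv2.imwrite("pics/w1.png",cv2.resize(a[190:340,130:330],(800,600),interpolation=cv2.INTER_CUBIC))
E
```

```text
[542.78980831 235.50483011 118.96759602] [3.14149436e+00 3.07741835e-05 4.94235238e-02] [ 0.03676806  0.51606005 -1.13305914] 16.096202060187487
pinend [185.50288561 302.3832678 ] col [182.92978205 283.21778487] wide [187.55193076 316.13363706] proj below [187.28134067 315.62989745]
```

View pics/w1.png

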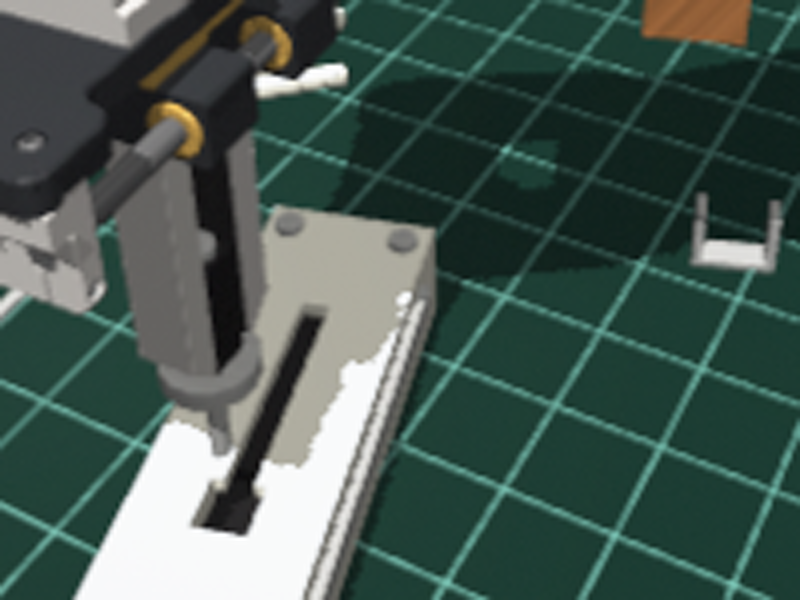

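The pin end is seen at (185.5,303) against a predicted (185.5,302.4), and the wide end is at (187,317), so the two line up. I lower it now.

Emit:
{"fn": "servo_tool", "kwargs": {
  "motion": [
    [[0,0,-0.02,0,0,0,1],[0,0,-0.05,0,0,0,1],[0,0,-0.08,0,0,0,1],[0,0,-0.095,0,0,0,1],[0,0,-0.1,0,0,0,1],[0,0,-0.1,0,0,0,1],[0,0,-0.1,0,0,0,1]]
  ]
}}

```text
clock: 5.8
eef_pos: [542.9, 236.7, 69.4]
eef_rot: [-3.141, -0.001, 0.051]
wrist_force: [-0.6, 0.4, -0.7]
finger_gap: 15.6
finger_force: 25.0
```

Emit:
{"fn": "servo_tool", "kwargs": {
  "motion": [
    [[0,0,-0.004,0,0,0,1],[0,0,-0.008,0,0,0,1],[0,0,-0.011,0,0,0,1],[0,0,-0.014,0,0,0,1],[0,0,-0.014,0,0,0,1],[0,0,-0.014,0,0,0,1]]
  ]
}}

```text
clock: 6.4
eef_pos: [542.7, 236.7, 62.1]
eef_rot: [-3.142, -0.0, 0.051]
wrist_force: [-1.1, -0.3, 1.7]
finger_gap: 16.6
finger_force: 25.0
```

Emit:
{"fn": "servo_tool", "kwargs": {
  "motion": [
    [[0,0,-0.002,0,0,0,1],[0,0,-0.004,0,0,0,1],[0,0,-0.004,0,0,0,1],[0,0,-0.004,0,0,0,1]]
  ]
}}

```text
clock: 6.8
eef_pos: [542.7, 236.7, 60.1]
eef_rot: [-3.141, -0.0, 0.051]
wrist_force: [-0.8, -0.2, 2.7]
finger_gap: 15.9
finger_force: 25.0
```

Emit:
{"fn": "servo_tool", "kwargs": {
  "motion": [
    [[0.0,-0.004,0,0,0,0,1],[0.001,-0.008,0,0,0,0,1],[0.002,-0.012,0,0,0,0,1],[0.0032,-0.016,0,0,0,0,1],[0.0042,-0.019,0,0,0,0,1],[0.005,-0.0218,0,0,0,0,1],[0.005,-0.0218,0,0,0,0,1],[0.005,-0.0218,0,0,0,0,1]]
  ]
}}

```text
clock: 7.6
eef_pos: [545.2, 225.6, 60.0]
eef_rot: [3.141, -0.0, 0.051]
wrist_force: [0.4, 0.1, 2.7]
finger_gap: 15.7
finger_force: 25.0
```

Emit:
{"fn": "servo_tool", "kwargs": {
  "motion": [
    [[0.0015,-0.005,0,0,0,0,1],[0.003,-0.01,0,0,0,0,1],[0.0045,-0.016,0,0,0,0,1],[0.006,-0.022,0,0,0,0,1],[0.0075,-0.027,0,0,0,0,1],[0.009,-0.0324,0,0,0,0,1],[0.009,-0.0324,0,0,0,0,1],[0.009,-0.0324,0,0,0,0,1]]
  ]
}}

```text
clock: 8.4
eef_pos: [549.8, 209.2, 60.0]
eef_rot: [3.141, -0.0, 0.051]
wrist_force: [-0.5, -0.6, 4.1]
finger_gap: 15.8
finger_force: 25.0
```

Emit:
{"fn": "servo_tool", "kwargs": {
  "motion": [
    [[0.0006,-0.0024,0,0,0,0,1],[0.0013,-0.0048,0,0,0,0,1],[0.0013,-0.0048,0,0,0,0,1],[0.0013,-0.0048,0,0,0,0,1]]
  ]
}}

```text
clock: 8.8
eef_pos: [550.2, 206.7, 59.6]
eef_rot: [3.141, 0.001, 0.051]
wrist_force: [1.4, -2.0, -0.4]
finger_gap: 15.9
finger_force: 25.0
```

Emit:
{"fn": "servo_tool", "kwargs": {
  "motion": [
    [[0,0,0,0,0,0,1],[0,0,0,0,0,0,1]]
  ]
}}

```text
clock: 9.0
eef_pos: [550.2, 206.8, 59.6]
eef_rot: [3.141, 0.001, 0.051]
wrist_force: [-0.4, -4.1, -0.2]
finger_gap: 15.9
finger_force: 25.0
```

```bash
python3 - <<'E'
from h import *
for i in range(8):
    manip.camera("side"); s=manip.read_state(); print(s["eef_pos"].round(2),s["wrist_force"].round(2),s["moment"].round(3))
E
```

```text
[550.18 206.8   59.68] [ 0.42 -3.27 -1.11] [-0.851 -0.163  0.013]
[550.18 206.82  59.69] [ 0.54 -3.95 -0.74] [-0.899 -0.186  0.007]
[550.19 206.85  59.72] [ 0.61 -3.23 -1.07] [-0.938 -0.164  0.015]
[550.2  206.89  59.77] [ 0.94 -4.85 -0.81] [-0.955 -0.188  0.007]
[550.2  206.89  59.76] [ 0.4  -4.42 -1.52] [-1.036 -0.143  0.006]
[550.19 206.9   59.75] [-0.36 -3.79 -2.18] [-1.035 -0.169  0.021]
[550.21 206.93  59.79] [ 0.31 -4.3  -1.36] [-1.128 -0.212 -0.04 ]
[550.2  206.95  59.78] [ 1.22 -5.87 -2.51] [-1.072 -0.16  -0.02 ]
```

The vertical load fell from about +3 N to about -1 N, the probe's own weight, and the near wall now pushes along the drag direction. The pin has just dropped in, so I ease forward 1 mm to centre it and recheck the load.

Emit:
{"fn": "servo_tool", "kwargs": {
  "motion": [
    [[0.0003,-0.001,0,0,0,0,1],[0.0005,-0.002,0,0,0,0,1],[0.0005,-0.002,0,0,0,0,1],[0.0005,-0.002,0,0,0,0,1]]
  ]
}}

```text
clock: 9.8
eef_pos: [550.6, 206.4, 60.1]
eef_rot: [-3.141, -0.0, 0.051]
wrist_force: [0.2, -0.5, -1.3]
finger_gap: 15.9
finger_force: 25.0
```

```bash
python3 - <<'E'
from h import *
for i in range(5):
    manip.camera("side"); s=manip.read_state(); print(s["eef_pos"].round(2),s["wrist_force"].round(2),s["moment"].round(3))
E
```

```text
[550.57 206.4   60.08] [-0.63 -0.88 -0.88] [-0.054 -0.017 -0.057]
[550.6  206.36  60.07] [ 0.84  0.13 -1.54] [-0.039 -0.022  0.003]
[550.56 206.34  60.06] [-1.08  0.58 -0.53] [-0.01  -0.046 -0.002]
[550.58 206.29  60.05] [-0.29  0.79 -0.85] [ 0.048  0.025 -0.053]
[550.56 206.23  60.01] [ 0.22 -0.34 -0.8 ] [-0.022  0.015 -0.023]
```

The side load is gone and only the probe's weight remains, so the pin hangs free in the notch. I lower it gently toward flush.

Emit:
{"fn": "servo_tool", "kwargs": {
  "motion": [
    [[0,0,-0.001,0,0,0,1],[0,0,-0.002,0,0,0,1],[0,0,-0.003,0,0,0,1],[0,0,-0.0036,0,0,0,1],[0,0,-0.0036,0,0,0,1],[0,0,-0.0036,0,0,0,1]]
  ]
}}

```text
clock: 10.65
eef_pos: [550.6, 206.1, 58.2]
eef_rot: [-3.142, -0.0, 0.051]
wrist_force: [0.4, -0.5, -0.8]
finger_gap: 16.0
finger_force: 25.0
```

Emit:
{"fn": "servo_tool", "kwargs": {
  "motion": [
    [[0,0,-0.0004,0,0,0,1],[0,0,-0.0006,0,0,0,1],[0,0,-0.0006,0,0,0,1],[0,0,-0.0006,0,0,0,1]]
  ]
}}

```text
clock: 11.05
eef_pos: [550.6, 206.1, 58.1]
eef_rot: [-3.142, -0.0, 0.051]
wrist_force: [-2.1, -0.2, 3.2]
finger_gap: 16.1
finger_force: 25.0
```

The vertical load rose to about +3 N at z=58, so the collar is on the jig. I release slowly and retreat upward.

Emit:
{"fn": "servo_tool", "kwargs": {
  "motion": [
    [[0,0,0.0002,0,0,0,0.8],[0,0,0.0002,0,0,0,0.75],[0,0,0.0002,0,0,0,0.7],[0,0,0.0002,0,0,0,0.65],[0,0,0.0002,0,0,0,0.6],[0,0,0.0002,0,0,0,0.55],[0,0,0.0002,0,0,0,0.5],[0,0,0.0002,0,0,0,0.5],[0,0,0.0002,0,0,0,0.5]]
  ],
  "newtons": 5
}}

```text
clock: 11.95
eef_pos: [550.5, 206.1, 57.9]
eef_rot: [-3.142, 0.0, 0.051]
wrist_force: [0.1, 0.4, -0.1]
finger_gap: 46.9
finger_force: 0.0
```

Emit:
{"fn": "servo_tool", "kwargs": {
  "motion": [
    [[0,0,0.01,0,0,0,0.5],[0,0,0.05,0,0,0,0.5],[0,0,0.1,0,0,0,0.5],[0,0,0.15,0,0,0,0.5],[0,0,0.2,0,0,0,0.5],[-0.05,-0.1,0.2,0,0,0,0.5],[-0.1,-0.18,0.2,0,0,0,0.5],[-0.12,-0.26,0.2,0,0,0,0.5],[-0.14,-0.34,0.2,0,0,0,0.5],[-0.15,-0.4,0.2,0,0,0,0.5]]
  ]
}}

```text
clock: 12.95
eef_pos: [474.7, 4.3, 158.6]
eef_rot: [3.141, -0.001, 0.05]
wrist_force: [-0.4, -0.2, -1.0]
finger_gap: 47.1
finger_force: 0.0
```

```bash
python3 - <<'E'
from h import *
print(manip.read_state()["eef_pos"])
im,P,z,c,f=grab("side"); a=cv2.cvtColor(im,cv2.COLOR_RGB2BGR)
it,Q,_,_,_=grab("top"); b=cv2.cvtColor(it,cv2.COLOR_RGB2BGR)
g=im.max(-1); X,Y,Z=P[...,0],P[...,1],P[...,2]
n=np.hypot(X-550,Y-206)
print("side heights near",np.percentile(Z[(n<10)&(Z>60)],[50,95,99]).round(1), "collar",np.percentile(Z[(n>9)&(n<15)&(Z>48)&(Z<62)],[50]).round(1))
m=(np.hypot(Q[...,0]-550,Q[...,1]-206)<20)&(Q[...,2]>92); print("cap",Q[m].mean(0).round(1),m.sum())
o=cv2.resize(a[200:350,130:330],(400,300),interpolation=cv2.INTER_CUBIC); 
cv2.imwrite("pics/end.png",cv2.hconcat([cv2.resize(a[225:325,140:260],(400,333),interpolation=cv2.INTER_CUBIC),cv2.resize(b,(400,333))]))
E
```

```text
[474.7210314    4.25147907 158.62393368]
side heights near [84.4 98.5 99.2] collar [53.4]
cap [551.1 204.8  96.1] 61
```

View pics/end.png

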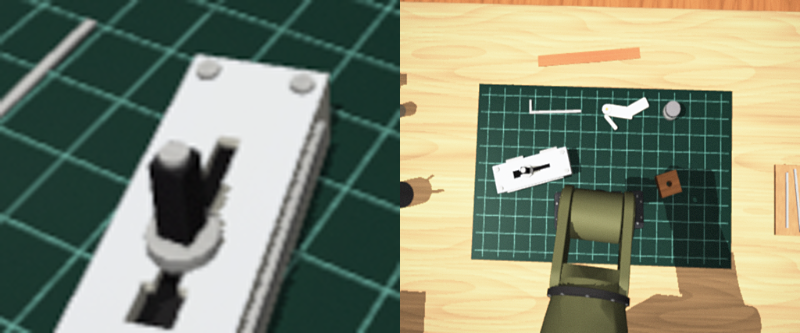

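The probe stands upright at about (182,255) in the side view. Its collar top is at 53.4 mm, so it is flush on the 45 mm jig top, and nothing else has moved.

```bash
python3 -c "
from cell import manip
print(manip.sign_off())"
```

```text
the job is handed in; nothing more can be done
None
```

The job is done and handed in: the pin dropped into the notch about 12 mm up the slot (jig y ≈ +12), and the probe was left standing upright with its collar flush on the jig.

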